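Clamp freshly glued acrylic letters in a screw press

ROBOT

A 7-joint arm with a two-finger parallel gripper is mounted at the origin on a cart in front of the work surface, level with it; the furniture and walls round the work are solid. World frame = base frame: x ahead of the robot, y to its left, z up, the work surface at z = 0. Lengths are in mm, angles in degrees, forces in N, time in s.
With the tool pointing down it reaches from about 375 to 925 mm from the base axis. Payload 3.1 kg.
Tool frame: the origin (TCP) lies midway between the tips of the shut fingers; the grasp point (between the pads) lies 19 mm behind it; z points along the fingers, y is the line along which they close (so a half turn about z gives the same grasp; the last joint's range is limited). The gripper opens to 85 mm and grips with 20 to 120 N. Pads are 22 mm wide; open, the fingers measure 114 mm over their backs; the gripper's body (76 mm by 85 mm) begins 54 mm behind the grasp point. The pads swing forward as they close: fully open they stand 13 mm farther back than shut.
Start: joints at [63.896, 21.939, 2.515, 91.553, -1.026, 66.532, -2.859], TCP at [227.659, -608.83, 231.269] pointing down, gripper open.
Joint ranges: [-149.38, 149.38], [-23.57, 123.04], [-84.95, 90], [0, 143.3], [-89.99, 269.99], [3.08, 112.72], [-163.45, 163.45]. Speed limits (degrees/s): [159.86, 159.86, 180, 180, 180, 180, 180].

INTERFACE

Orientations are given as [roll, pitch, yaw] about the fixed x, y, z axes, in that order (R = Rz(yaw) Ry(pitch) Rx(roll)).
In Python, from plant import env gives the robot as it stands.
- The arm moves only by the tool move_arm, never from a script. Its argument "moves" is a list of rows, each an object of numbers: "dx", "dy", "dz": the shift along the tool's x, y, z in cm; "roll": the turn about the tool's z in rad; "hand": the closure in counts, from 0 (fully open) to 255 (shut). In form: [{"dx": .., "dy": .., "dz": .., "roll": .., "hand": ..}, ...]. A call has 1 to 20 rows; each row is the pose to reach, as a shift and turn from the pose commanded when the call began, along the tool's axes at that moment; what a row does not reach only later rows make up. A row lasts 1/8 s, in which the tool goes at most 62.5 mm and 10.7 degrees, less where a joint would pass 70% of its speed; a pose out of reach is approached as far as the arm can. A call with a gripper value outside its range is refused whole. The fingers move at their own pace and stop on an object; "squeeze" is the grip in N (left out, the last holds). Time passes only in rows, so rows that repeat a pose let the fingers close. It gives the time, the measured TCP pose, the force, the opening and the grip force at its end, in the units of the state.
- env.get_obs(): the state, without advancing time (a new reading comes with each control period).
- env.camera(name): name is "scene" or "top" or "wrist"; returns a dict with "image" (400x640x3 uint8, blue, green, red), "fov_y" (degrees; the focal length in pixels is half the picture's height over the tangent of half this angle, whatever the lens; pixels are square), "cx", "cy" (the principal point, pixels), "eye" and "orientation" of the camera in the world. Camera axes: x right, y up, looking along -z (the intrinsics and any distortion apply to the point x, -y, -z); pixel columns grow to the right and rows downward; lengths in mm; the calibration is good to about 2 mm. A picture is of the moment at which its call begins. There is no depth.
- env.close_job(): hands the job in; it is judged then, once.
Trained networks look in the newest picture that a camera, given by its name, has taken for a name from the list of things; names that differ only in an ending like _2 or _b are one class to them, and where a whole thing is asked for, a point or a joint stands for the part that bears it (a point fixed in the world has none). Each returns a list of dicts, best first, with "p" (0 to 1); they miss things now and then, are a little off and sometimes report something else, mostly with a low value. They report only what shows in the picture. A call takes as long as a camera call. They do not tell look-alikes from the thing itself.
- env.cut_out(camera, target): "pixels" (400x640 bool, what is visible of it) and "location" ([column, row] in pixels, amid what is visible of it).
The state is a dict: "clock": time; "q": joint angles; "joint_velocities": joint speeds; "joint_torque": joint torques, N m; "eef_pos": TCP position; "orientation": TCP orientation; "ft_force": force on the tool from outside, world axes, zero at the start; "ft_torque": the same for the moment, N m; "gripper_width": finger opening in mm; "grasp_force": force on a finger pad.
Only numpy, scipy, OpenCV 4.12 (cv2) and the standard library are available. Lean on these libraries where they do the work, as an engineer would, in place of code of your own. Each camera call takes 0.05 s, during which the arm holds its last target. There are 200 camera calls.

TASK

Clamp the two or three freshly glued letters that lie on the clear table to the left of the press (those strewn behind it and to its right are not part of the job). First back the press's screw knob off until it is all the way up, then swing the latch lever well clear of the lid and open the lid until it stands about upright; lay every one of these letters on the press bed, flat with the white face up and side by side. Then shut the lid fully, swing the latch all the way back over its edge and screw the knob down until it is fully home, leaving the glue bottle, the tape roll and the screwdriver where they are.

Things in the scene. Friction and masses are not known exactly. Their poses are not given: they have to be found in the camera images.
- letter_press: the gluing press, a fixed fixture with a 250 x 280 mm steel base 20 mm thick; origin on the table under the middle of its bed. Its own +x runs from the latch (robot) side to the hinge, +y to the left, z up. With the lid shut its lid's top is 66 mm above the table
- bed (a point): middle of the bed's floor, 20 mm above the table, axes of the press. The bed is 174 mm along x by 234 mm along y inside, with a rim of walls 8 mm thick whose tops stand 38 mm above this floor. With the lid upright and the latch swung out, letters are laid in from above
- lid_handle (a point): centre of the lid's handle, a black barrel 20 mm thick and 30 mm long lying along the press's y on one 10 mm post; pinched by its two flat ends (across press y), the lid can turn about that line between the fingers while they keep pointing down. It is 40 mm above the lid's top face; from the hinge axis it lies 180 mm forward (-x) and 44 mm up when shut, at y = +30 mm; the lid's front edge is 14 mm further forward
- lid_hinge (a point): middle of the lid's hinge axis, which runs along the press's y, 62 mm above the table, at x = +99 mm from the press's origin
- press_lid (a joint): lid angle in rad: 0 shut, grows as the front edge rises and the lid swings back away from the robot, stop at 1.75. Lid of 194 x 250 x 8 mm (hinge to front edge, width, thickness), no overhang beyond the hinge. Stiff hinge: it stays where it is left; the handle takes about 3 to 6 N to move. The latch blocks it while the latch nose is over its edge
- press_latch (a joint): latch angle in rad: 0 with the nose pointing along the press's +x over the lid's front edge; grows as the lever swings clockwise seen from above, outward to the press's -y side; the stop, clear of everything, is at 1.6. Light friction (under 3 N at the peg), stays where it is left. It starts between 0 and 0.12
- latch_peg (a point): middle of the grip of the latch's upright round peg, 14 mm thick and 34 mm tall, 42 mm from the pivot; this point is 96 mm above the table and the peg's top 110 mm. The steel lever it stands on spans 68 to 76 mm above the table
- latch_pivot (a point): pivot (vertical axis) of the latch lever, at x = -125, y = -85 mm in the press, 68 mm above the table
- press_knob (a joint): knob turn in rad: 0 screwed down fully home (stop), grows anticlockwise as seen from above the shut lid, stop at 2.6 fully up. The knob rises 5 mm per rad (13 mm in all), moving the pressure pad under the lid with it. Friction about 0.06 N m, stays where it is left. It starts between 0 and 0.3
- knob_grip (a point): point on the knob's axis, in the middle of its grip: round black knob 40 mm across with shallow ribs, 26 mm tall; this point is 12 mm below its top and, when home, 94 mm above the table (107 mm when fully up). The knob's axis is at x = +7, y = 0 mm in the press. Can be gripped at any yaw
- letter_n: N-shaped acrylic letter, black body with white face up, 50 mm along its own x, 44 mm across its own y, 17 mm thick, about 30 g; origin at the centre of its underside; its two outer sides across y can be pinched. May be absent (None)
- letter_h: H-shaped acrylic letter, black body with white face up, 51 mm along its own x, 44 mm across its own y, 16 mm thick, about 30 g; origin at the centre of its underside; its two outer sides across y can be pinched. May be absent (None)
- letter_e: E-shaped acrylic letter, black body with white face up, 48 mm along its own x, 40 mm across its own y, 17 mm thick, about 30 g; origin at the centre of its underside; its two outer sides across y can be pinched. May be absent (None)
- letter_o: O-shaped acrylic letter, black body with white face up, 50 mm along its own x, 49 mm across its own y, 17 mm thick, about 30 g; origin at the centre of its underside; its two outer sides across y can be pinched. May be absent (None)
- glue: bystander: leave it alone. white glue bottle with a red tip, 34 mm across, 100 mm tall, upright; origin under its middle
- roll: bystander: leave it alone. yellow tape roll, 64 mm across, 19 mm tall, lying flat; origin under its middle
- driver: bystander: leave it alone. screwdriver with red handle, 191 mm long, lying; origin under its middle
Not all that is in view belongs to the job. Leave any red look-alike of the letter_o alone.

How it is judged (in metres and radians):
On the way, in this order (a step that is already met when the one before it is completed fails the run):
1. the knob is backed off fully up (press_knob above 2.3 rad), the lid still shut (value of joint press_knob above 2.3 rad and value of joint press_lid below 0.1 rad), for 0.2 s.
2. the latch is swung clear (above 1.1 rad) (value of joint press_latch above 1.1 rad), for 0.2 s.
3. the lid is opened to about upright (above 1.3 rad) (value of joint press_lid above 1.3 rad), for 0.2 s.
4. with the lid still open and the knob still up, every letter present lies flat, face up, on the bed inside the rim, let go and at rest (x of letter_n in the frame of bed between -0.075 and 0.075 m and y of letter_n in the frame of bed between -0.105 and 0.105 m and z of letter_n in the frame of bed between -0.004 and 0.006 m and angle between each of letter_n, letter_h, letter_e, letter_o's own z axis and vertical below 0.15 rad and linear speed of each of letter_n, letter_h, letter_e, letter_o below 0.03 m/s and x of letter_h in the frame of bed between -0.075 and 0.075 m and y of letter_h in the frame of bed between -0.105 and 0.105 m and z of letter_h in the frame of bed between -0.004 and 0.006 m and x of letter_e in the frame of bed between -0.075 and 0.075 m and y of letter_e in the frame of bed between -0.105 and 0.105 m and z of letter_e in the frame of bed between -0.004 and 0.006 m and x of letter_o in the frame of bed between -0.075 and 0.075 m and y of letter_o in the frame of bed between -0.105 and 0.105 m and z of letter_o in the frame of bed between -0.004 and 0.006 m and value of joint press_lid above 1 rad and value of joint press_knob above 2 rad and contact force between the fingers and letter_n below 0.1 N and contact force between the fingers and letter_h below 0.1 N and contact force between the fingers and letter_e below 0.1 N and contact force between the fingers and letter_o below 0.1 N), for 0.3 s.
5. the lid is shut (below 0.05 rad) with the knob still up (above 2.0 rad) (value of joint press_lid below 0.05 rad and value of joint press_knob above 2 rad), for 0.2 s.
6. the latch is back over the lid's edge (below 0.4 rad), lid shut, knob still up (above 2.0 rad) (all of step 5 and value of joint press_latch below 0.4 rad), for 0.2 s.
7. the knob is screwed down home (below 0.25 rad) (value of joint press_knob below 0.25 rad), for 0.2 s.
At the end, for the whole second after the job is handed in: Knob within 0.25 rad of home, latch within 0.4 rad of closed, lid within 0.05 rad of shut, and every letter present flat (tilt under 0.15 rad), face up and at rest on the bed floor inside the rim (underside within 6 mm of the floor) (value of joint press_knob below 0.25 rad and value of joint press_latch below 0.4 rad and value of joint press_lid below 0.05 rad and x of letter_n in the frame of bed between -0.075 and 0.075 m and y of letter_n in the frame of bed between -0.105 and 0.105 m and z of letter_n in the frame of bed between -0.004 and 0.006 m and angle between each of letter_n, letter_h, letter_e, letter_o's own z axis and vertical below 0.15 rad and linear speed of each of letter_n, letter_h, letter_e, letter_o below 0.03 m/s and x of letter_h in the frame of bed between -0.075 and 0.075 m and y of letter_h in the frame of bed between -0.105 and 0.105 m and z of letter_h in the frame of bed between -0.004 and 0.006 m and x of letter_e in the frame of bed between -0.075 and 0.075 m and y of letter_e in the frame of bed between -0.105 and 0.105 m and z of letter_e in the frame of bed between -0.004 and 0.006 m and x of letter_o in the frame of bed between -0.075 and 0.075 m and y of letter_o in the frame of bed between -0.105 and 0.105 m and z of letter_o in the frame of bed between -0.004 and 0.006 m); the robot touches nothing.
It fails at once if the glue bottle, tape roll or screwdriver is moved more than 30 mm (distance of any of glue, roll, driver from where it was at the start of the episode above 0.03 m).
It fails at once if the glue bottle is tipped over (angle between glue's own z axis and vertical above 0.6 rad).
Of letter_n, letter_h, letter_e, letter_o only 2 to 3 are there at a start; the rules pass over those that are not, and their reading is None.
At some moment in a run one of letter_n, letter_h, letter_e, letter_o may be knocked a few centimetres aside while the robot is not near it.
Once in a run the grip may slacken for a moment while it holds something.
It also fails if it takes over 210 s, if anything falls off the work surface, if the arm or the gripper's body presses on something with over 40 N, if the wrist force passes 120 N, or if a joint passes its speed limit or range.

## Working session

There is one attempt and no reset: what is moved stays moved. The work goes in short steps, Python scripts to look and compute and a tool call to move; the robot and the scene stay as the last step left them, time stands still between calls to the robot, and variables do not carry over. Pictures are saved under pics/ and viewed, at most 14 in all, crops included, and the job is handed in when it is done.

Besides the shell and the picture viewer there is one more tool, called by a JSON object that holds its "name" and its "arguments". move_arm: Moves the arm, as the interface text tells. Its arguments: {"type":"object","properties":{"moves":{"type":"array","items":{"type":"object","properties":{"dx":{"type":"number"},"dy":{"type":"number"},"dz":{"type":"number"},"roll":{"type":"number"},"hand":{"type":"number"}}}},"squeeze":{"type":"number"}},"required":["moves"]}

```bash
ls; mkdir -p pics
python3 - <<'E'
from plant import env
import cv2
o=env.get_obs()
print({k:o[k] for k in("clock","eef_pos","orientation","gripper_width","ft_force")})
for n in("scene","top"):
    c=env.camera(n); cv2.imwrite(f"pics/{n}0.png",c["image"]); print(n,{k:v for k,v in c.items() if k!="image"})
    for t in("letter_press","letter_n","letter_h","letter_e","letter_o","latch_peg","press_knob","lid_handle","glue","roll","driver"):
        print(t,[(round(d["p"],2),[int(v) for v in d["location"]],int(d["pixels"].sum())) for d in env.cut_out(n,t)])
E
```

```text
pics
{'clock': 0.0, 'eef_pos': array([ 227.32742807, -607.93954506,  229.86511843]), 'orientation': array([-1.79848337e+02,  7.20470860e-03,  2.05077717e+01]), 'gripper_width': 84.97959522239334, 'ft_force': array([0.11145264, 0.43983388, 0.09980983])}
scene {'fov_y': 53.43785508150637, 'cx': 322.73117559860185, 'cy': 202.59596159901648, 'eye': array([ 48.6001778 , 716.31871586, 692.20454254]), 'orientation': array([  51.75381714,   -0.62031991, -135.56410198])}
letter_press [(0.88, [391, 184], 6776)]
letter_n [(0.85, [331, 289], 343), (0.84, [301, 248], 368), (0.77, [259, 266], 362), (0.76, [285, 295], 414)]
letter_h [(0.85, [331, 289], 343), (0.84, [301, 248], 368), (0.77, [259, 266], 362), (0.76, [285, 295], 414)]
letter_e [(0.85, [331, 289], 343), (0.84, [301, 248], 368), (0.77, [259, 266], 362), (0.76, [285, 295], 414)]
letter_o [(0.85, [331, 289], 343), (0.84, [301, 248], 368), (0.77, [259, 266], 362), (0.76, [285, 295], 414)]
latch_peg [(0.45, [431, 161], 150)]
press_knob [(0.76, [387, 161], 180)]
lid_handle [(0.8, [389, 173], 3469)]
glue []
roll [(0.7, [248, 214], 387)]
drive
[... 325 characters left out ...]
8, 220], 277), (0.53, [221, 259], 250), (0.49, [233, 206], 245), (0.49, [264, 267], 199)]
letter_h [(0.77, [189, 254], 245), (0.69, [278, 220], 277), (0.53, [221, 259], 250), (0.49, [233, 206], 245), (0.49, [264, 267], 199)]
letter_e [(0.77, [189, 254], 245), (0.69, [278, 220], 277), (0.53, [221, 259], 250), (0.49, [233, 206], 245), (0.49, [264, 267], 199)]
letter_o [(0.77, [189, 254], 245), (0.69, [278, 220], 277), (0.53, [221, 259], 250), (0.49, [233, 206], 245), (0.49, [264, 267], 199)]
latch_peg [(0.71, [475, 246], 236)]
press_knob [(0.81, [431, 205], 301)]
lid_handle [(0.91, [425, 209], 8730)]
glue [(0.52, [305, 137], 214)]
roll [(0.78, [272, 155], 371)]
driver [(0.88, [197, 170], 419)]
```

View pics/scene0.png

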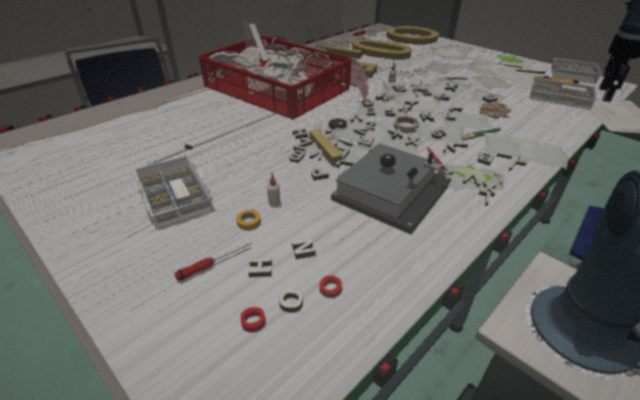

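View pics/top0.png

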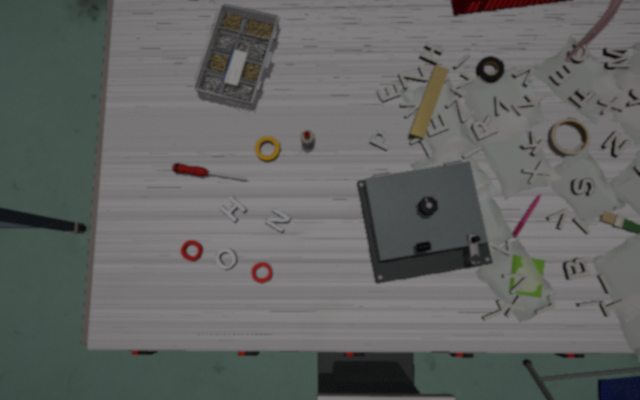

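```bash
cat > h.py <<'E'
import numpy as np, cv2
from scipy.spatial.transform import Rotation as R
def rot(o): return R.from_euler("xyz",o,degrees=True).as_matrix()
def w(c,uv,z):
    f=200/np.tan(np.radians(c["fov_y"]/2))
    d=rot(c["orientation"])@np.array([(uv[0]-c["cx"])/f,-(uv[1]-c["cy"])/f,-1.])
    return c["eye"]+d*(z-c["eye"][2])/d[2]
def px(c,p):
    f=200/np.tan(np.radians(c["fov_y"]/2))
    v=rot(c["orientation"]).T@(np.asarray(p,float)-c["eye"]); return np.array([c["cx"]-f*v[0]/v[2],c["cy"]+f*v[1]/v[2]])
E
python3 - <<'E'
from plant import env
from h import *
c=env.camera("top"); im=c["image"]
a=cv2.resize(im[150:290,350:500],None,fx=4,fy=4,interpolation=cv2.INTER_CUBIC)
b=cv2.resize(im[190:290,170:300],None,fx=4,fy=4,interpolation=cv2.INTER_CUBIC)
cv2.imwrite("pics/a.png",a);cv2.imwrite("pics/b.png",b)
for n,z in(("letter_press",0),("lid_handle",66),("press_knob",106),("latch_peg",76)):
    d=env.cut_out("top",n)[0]; m=d["pixels"].astype(np.uint8)
    r=cv2.minAreaRect(cv2.findNonZero(m)); bx=cv2.boxPoints(r)
    print(n,r,[w(c,p,z)[:2].round() for p in bx], "loc",w(c,d["location"],z).round())
for k,u,z in (("roll",(268,149),19),("glue",(305,140),50),("redO",(191,250),17),("redO2",(262,272),17),("N",(278,220),17),("H",(233,209),17),("O",(226,259),17),("drv",(197,170),10)): print(k,w(c,u,z)[:2].round())
E
```

```text
letter_press ((424.1316833496094, 220.365478515625), (108.14872741699219, 119.41648864746094), 79.91940307617188) [array([664.,  61.]), array([ 715., -231.]), array([ 453., -262.]), array([403.,  20.])] loc [ 556. -110.    0.]
lid_handle ((425.8873291015625, 210.21685791015625), (84.38872528076172, 110.22178649902344), 79.80850219726562) [array([648.,  46.]), array([ 693., -209.]), array([ 499., -232.]), array([455.,  15.])] loc [579. -99.  66.]
press_knob ((428.0, 205.5), (17.0, 18.0), 90.0) [array([597., -73.]), array([ 597., -113.]), array([ 559., -112.]), array([559., -72.])] loc [572. -89. 106.]
latch_peg ((474.0, 247.5), (27.0, 10.0), 90.0) [array([ 517., -188.]), array([ 517., -211.]), array([ 456., -207.]), array([ 456., -185.])] loc [ 487. -198.   76.]
roll [734. 280.]
glue [747. 186.]
redO [484. 463.]
redO2 [431. 289.]
N [556. 253.]
H [584. 364.]
O [462. 377.]
drv [683. 459.]
```

View pics/a.png

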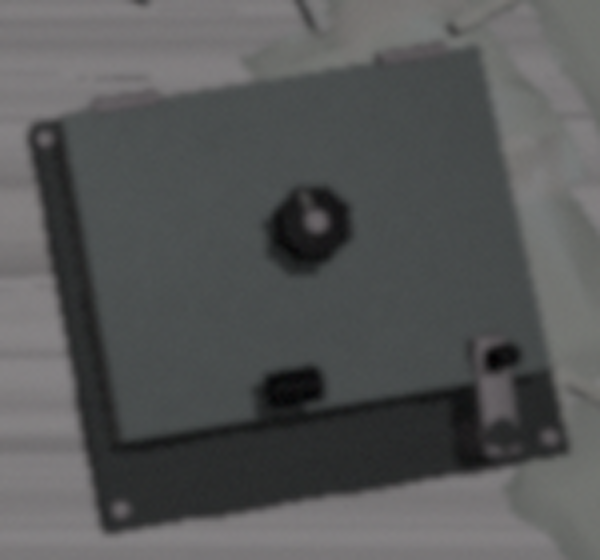

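View pics/b.png

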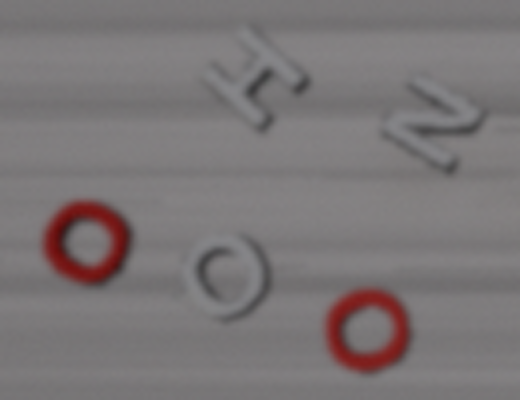

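```bash
cat >> h.py <<'E'
def press2w(P,p):
    t=np.radians(P[2]); return np.array([P[0]+np.cos(t)*p[0]-np.sin(t)*p[1],P[1]+np.sin(t)*p[0]+np.cos(t)*p[1],p[2]])
E
python3 - <<'E'
from plant import env
from h import *
from scipy.optimize import least_squares
c=env.camera("top")
pts=[((99,125,66),(365.5,179.5)),((99,-125,66),(470,162)),((-95,-125,66),(486.2,243)),((-95,125,66),(379.5,260.7)),((7,0,98),(428,205.8)),((-81,30,108),(423.7,246.2)),((-125,-85,76),(475,258))]
g=lambda P:np.concatenate([px(c,press2w(P,p))-u for p,u in pts])
r=least_squares(g,[570,-95,-10],loss="soft_l1"); P=r.x
print(P.round(1)); print(g(P).reshape(-1,2).round(1))
for n,p in dict(knob=(7,0,94),handle=(-81,30,106),pivot=(-125,-85,68),peg0=(-83,-85,96)).items(): print(n,press2w(P,p).round(1))
E
```

```text
[570.8 -94.9   9.2]
[[-0.8 -1.2]
 [ 0.1 -1. ]
 [ 2.  -0.1]
 [ 0.2 -0. ]
 [-0.1  0.3]
 [-0.5  0.7]
 [-0.   0.8]]
knob [577.7 -93.8  94. ]
handle [486.1 -78.2 106. ]
pivot [ 461.  -198.8   68. ]
peg0 [ 502.4 -192.1   96. ]
```

{"name": "move_arm", "arguments": {"moves": [{"dx": 0, "dy": 0, "dz": -5}, {"dx": 25, "dy": -18, "dz": -5}, {"dx": 50.8, "dy": -35.9, "dz": 0}, {"dx": 50.8, "dy": -35.9, "dz": 0}, {"dx": 50.8, "dy": -35.9, "dz": 0}, {"dx": 50.8, "dy": -35.9, "dz": 0}, {"dx": 50.8, "dy": -35.9, "dz": 0}, {"dx": 50.8, "dy": -35.9, "dz": 0}, {"dx": 50.8, "dy": -35.9, "dz": 0}, {"dx": 50.8, "dy": -35.9, "dz": 0}, {"dx": 50.8, "dy": -35.9, "dz": 0}, {"dx": 50.8, "dy": -35.9, "dz": 0}, {"dx": 50.8, "dy": -35.9, "dz": 0}, {"dx": 50.8, "dy": -35.9, "dz": 0}]}}

```text
$.moves[0]: bad value
```

{"name": "move_arm", "arguments": {"moves": [{"dx": 0, "dy": 0, "dz": -5, "roll": 0, "hand": 0}, {"dx": 25, "dy": -18, "dz": -5, "roll": 0, "hand": 0}, {"dx": 50.8, "dy": -35.9, "dz": 0, "roll": 0, "hand": 0}, {"dx": 50.8, "dy": -35.9, "dz": 0, "roll": 0, "hand": 0}, {"dx": 50.8, "dy": -35.9, "dz": 0, "roll": 0, "hand": 0}, {"dx": 50.8, "dy": -35.9, "dz": 0, "roll": 0, "hand": 0}, {"dx": 50.8, "dy": -35.9, "dz": 0, "roll": 0, "hand": 0}, {"dx": 50.8, "dy": -35.9, "dz": 0, "roll": 0, "hand": 0}, {"dx": 50.8, "dy": -35.9, "dz": 0, "roll": 0, "hand": 0}, {"dx": 50.8, "dy": -35.9, "dz": 0, "roll": 0, "hand": 0}, {"dx": 50.8, "dy": -35.9, "dz": 0, "roll": 0, "hand": 0}, {"dx": 50.8, "dy": -35.9, "dz": 0, "roll": 0, "hand": 0}, {"dx": 50.8, "dy": -35.9, "dz": 0, "roll": 0, "hand": 0}], "squeeze": 40}}

```text
clock: 3.12
eef_pos: [577.6, -94.8, 231.1]
orientation: [180.0, 0.0, 20.5]
ft_force: [-0.3, -0.1, 0.4]
gripper_width: 85.6
grasp_force: 0.0
```

Run:
```python
from plant import env
from h import *
c=env.camera("wrist"); cv2.imwrite("pics/w1.png",c["image"]); print({k:v for k,v in c.items() if k!="image"}); print(env.get_obs()["q"].round(1))
for t in("press_knob","lid_handle","latch_peg"):
    for d in env.cut_out("wrist",t): print(t,d["p"],d["location"],d["pixels"].sum(),cv2.minEnclosingCircle(cv2.findNonZero(d["pixels"].astype(np.uint8))))
P=(570.8,-94.9,9.2)
for n,p in dict(knob=(7,0,107),handle=(-81,30,116),pivot=(-125,-85,76),peg0=(-83,-85,110)).items(): print(n,px(c,press2w(P,p)).round(1))
```

```text
{'fov_y': 68.48970436399907, 'cx': 316.9837701360022, 'cy': 200.20230293713956, 'eye': array([644.84123199, -69.49085947, 373.8280263 ]), 'orientation': array([-1.63032341e+01,  1.10086070e-02, -6.94760063e+01])}
[ 22.3  16.3 -19.9  99.9   6.1  64.9 -69.1]
press_knob 0.77 [315.3, 190.1] 1596 ((316.0, 188.5), 23.817110061645508)
press_knob 0.4 [311.0, 180.2] 45097 ((313.8775939941406, 173.29702758789062), 149.34268188476562)
lid_handle 0.8 [310.2, 175.2] 40370 ((315.13775634765625, 165.52784729003906), 144.87998962402344)
latch_peg 0.61 [371.9, 286.6] 1061 ((371.0, 286.0), 27.45915985107422)
knob [316.2 193.4]
handle [268.9 274.4]
pivot [365.  306.2]
peg0 [380.  292.6]
```

View pics/w1.png

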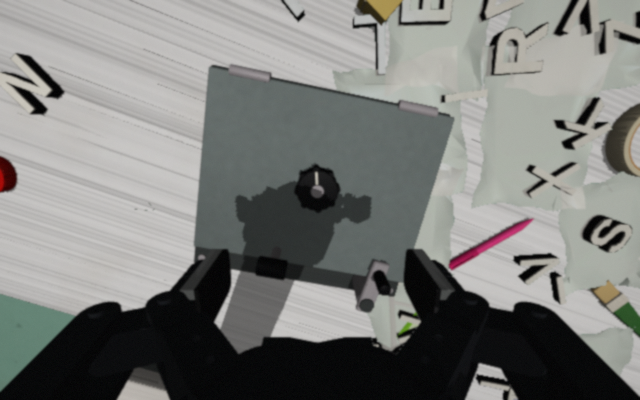

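{"name": "move_arm", "arguments": {"moves": [{"dx": 0.3, "dy": 0, "dz": 8, "roll": 0, "hand": 0}, {"dx": 0.3, "dy": 0, "dz": 13, "roll": 0, "hand": 0}, {"dx": 0.3, "dy": 0, "dz": 15.5, "roll": 0, "hand": 0}, {"dx": 0.3, "dy": 0, "dz": 15.5, "roll": 0, "hand": 0}, {"dx": 0.3, "dy": 0, "dz": 15.5, "roll": 0, "hand": 0}, {"dx": 0.3, "dy": 0, "dz": 15.5, "roll": 0, "hand": 100}, {"dx": 0.3, "dy": 0, "dz": 15.5, "roll": 0, "hand": 140}, {"dx": 0.3, "dy": 0, "dz": 15.5, "roll": 0, "hand": 180}, {"dx": 0.3, "dy": 0, "dz": 15.5, "roll": 0, "hand": 200}, {"dx": 0.3, "dy": 0, "dz": 15.5, "roll": 0, "hand": 200}, {"dx": 0.3, "dy": 0, "dz": 15.5, "roll": 0, "hand": 200}], "squeeze": 40}}

```text
clock: 4.7
eef_pos: [581.3, -93.2, 77.9]
orientation: [180.0, -0.1, 20.5]
ft_force: [-1.2, 0.9, 6.0]
gripper_width: 39.0
grasp_force: 39.7
```

{"name": "move_arm", "arguments": {"moves": [{"dx": 0.3, "dy": 0, "dz": -0.07, "roll": -0.15, "hand": 200}, {"dx": 0.3, "dy": 0, "dz": -0.15, "roll": -0.3, "hand": 200}, {"dx": 0.3, "dy": 0, "dz": -0.22, "roll": -0.45, "hand": 200}, {"dx": 0.3, "dy": 0, "dz": -0.3, "roll": -0.6, "hand": 200}, {"dx": 0.3, "dy": 0, "dz": -0.37, "roll": -0.75, "hand": 200}, {"dx": 0.3, "dy": 0, "dz": -0.45, "roll": -0.9, "hand": 200}, {"dx": 0.3, "dy": 0, "dz": -0.52, "roll": -1.05, "hand": 200}, {"dx": 0.3, "dy": 0, "dz": -0.6, "roll": -1.2, "hand": 200}, {"dx": 0.3, "dy": 0, "dz": -0.67, "roll": -1.35, "hand": 200}, {"dx": 0.3, "dy": 0, "dz": -0.75, "roll": -1.5, "hand": 200}, {"dx": 0.3, "dy": 0, "dz": -0.82, "roll": -1.65, "hand": 200}, {"dx": 0.3, "dy": 0, "dz": -0.9, "roll": -1.8, "hand": 200}, {"dx": 0.3, "dy": 0, "dz": -0.97, "roll": -1.95, "hand": 200}, {"dx": 0.3, "dy": 0, "dz": -1.05, "roll": -2.1, "hand": 200}, {"dx": 0.3, "dy": 0, "dz": -1.12, "roll": -2.25, "hand": 200}, {"dx": 0.3, "dy": 0, "dz": -1.2, "roll": -2.4, "hand": 200}, {"dx": 0.3, "dy": 0, "dz": -1.25, "roll": -2.5, "hand": 200}, {"dx": 0.3, "dy": 0, "dz": -1.25, "roll": -2.55, "hand": 200}, {"dx": 0.3, "dy": 0, "dz": -1.25, "roll": -2.55, "hand": 200}, {"dx": 0.3, "dy": 0, "dz": -1.25, "roll": -2.55, "hand": 200}]}}

```text
clock: 7.2
eef_pos: [581.8, -94.0, 89.6]
orientation: [-179.8, -0.2, 166.3]
ft_force: [-5.2, -1.7, 8.2]
gripper_width: 38.8
grasp_force: 39.5
```

{"name": "move_arm", "arguments": {"moves": [{"dx": 0, "dy": 0, "dz": 0, "roll": 0, "hand": 100}, {"dx": 0, "dy": 0, "dz": 0, "roll": 0, "hand": 0}, {"dx": 0, "dy": 0, "dz": 0, "roll": 0, "hand": 0}, {"dx": 0, "dy": 0, "dz": 0, "roll": 0, "hand": 0}, {"dx": 0, "dy": 0, "dz": -4, "roll": 0, "hand": 0}, {"dx": 0, "dy": 0, "dz": -8, "roll": 0, "hand": 0}, {"dx": 0, "dy": 0, "dz": -14, "roll": 0.18, "hand": 0}, {"dx": 0, "dy": 0, "dz": -14, "roll": 0.36, "hand": 0}, {"dx": 0, "dy": 0, "dz": -14, "roll": 0.54, "hand": 0}, {"dx": 0, "dy": 0, "dz": -14, "roll": 0.72, "hand": 0}, {"dx": 0, "dy": 0, "dz": -14, "roll": 0.9, "hand": 0}, {"dx": 0, "dy": 0, "dz": -14, "roll": 1.08, "hand": 0}, {"dx": 0, "dy": 0, "dz": -14, "roll": 1.26, "hand": 0}, {"dx": 0, "dy": 0, "dz": -14, "roll": 1.44, "hand": 0}, {"dx": 0, "dy": 0, "dz": -14, "roll": 1.62, "hand": 0}, {"dx": 0, "dy": 0, "dz": -14, "roll": 1.8, "hand": 0}, {"dx": 0, "dy": 0, "dz": -14, "roll": 1.88, "hand": 0}, {"dx": 0, "dy": 0, "dz": -14, "roll": 1.88, "hand": 0}]}}

```text
clock: 9.45
eef_pos: [583.3, -92.2, 228.7]
orientation: [-180.0, 0.0, 59.0]
ft_force: [-0.6, -0.1, -0.3]
gripper_width: 85.4
grasp_force: 0.0
```

Run:
```python
from plant import env
from h import *
c=env.camera("wrist"); cv2.imwrite("pics/w2.png",c["image"]); o=env.get_obs(); print(o["q"].round(1),o["eef_pos"].round(1),o["orientation"].round(1))
for t in("press_knob","latch_peg"):
    for d in env.cut_out("wrist",t): print(t,d["p"],d["location"],d["pixels"].sum())
P=(570.8,-94.9,9.2)
for n,p in dict(knob=(7,0,119),handle=(-81,30,116),pivot=(-125,-85,76),peg0=(-83,-85,110)).items(): print(n,px(c,press2w(P,p)).round(1))
```

```text
[ 34.3  19.4 -35.5  98.7  12.2  65.8 -35.6] [583.3 -92.2 228.7] [-180.    0.   59.]
press_knob 0.69 [313.1, 199.4] 1640
latch_peg 0.71 [294.7, 306.9] 1097
knob [312.4 202.7]
handle [220.5 236.4]
pivot [274.7 314. ]
peg0 [299.8 313.1]
```

View pics/w2.png

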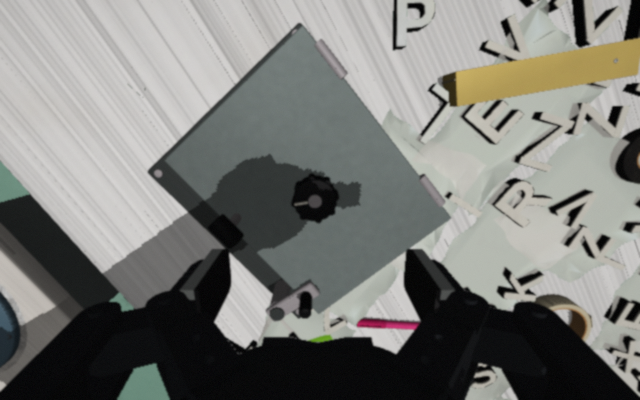

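{"name": "move_arm", "arguments": {"moves": [{"dx": -3, "dy": -0.4, "dz": 0, "roll": -0.17, "hand": 0}, {"dx": -6, "dy": -0.7, "dz": 0, "roll": -0.34, "hand": 0}, {"dx": -9, "dy": -1, "dz": 0, "roll": -0.51, "hand": 0}, {"dx": -12.8, "dy": -1.4, "dz": 0, "roll": -0.68, "hand": 0}, {"dx": -12.8, "dy": -1.4, "dz": 0, "roll": -0.85, "hand": 0}, {"dx": -12.8, "dy": -1.4, "dz": 0, "roll": -1.02, "hand": 0}, {"dx": -12.8, "dy": -1.4, "dz": 0, "roll": -1.19, "hand": 0}, {"dx": -12.8, "dy": -1.4, "dz": 0, "roll": -1.36, "hand": 0}, {"dx": -12.8, "dy": -1.4, "dz": 0, "roll": -1.53, "hand": 0}, {"dx": -12.8, "dy": -1.4, "dz": 0, "roll": -1.7, "hand": 0}, {"dx": -12.8, "dy": -1.4, "dz": 0, "roll": -1.87, "hand": 0}, {"dx": -12.8, "dy": -1.4, "dz": 0, "roll": -2.04, "hand": 0}, {"dx": -12.8, "dy": -1.4, "dz": 5, "roll": -2.23, "hand": 0}, {"dx": -12.8, "dy": -1.4, "dz": 10, "roll": -2.23, "hand": 0}, {"dx": -12.8, "dy": -1.4, "dz": 14.4, "roll": -2.23, "hand": 0}, {"dx": -12.8, "dy": -1.4, "dz": 14.4, "roll": -2.23, "hand": 0}, {"dx": -12.8, "dy": -1.4, "dz": 14.4, "roll": -2.23, "hand": 0}]}}

```text
clock: 11.72
eef_pos: [506.7, -195.0, 86.3]
orientation: [-180.0, 0.1, -173.3]
ft_force: [0.8, -0.2, -0.0]
gripper_width: 85.2
grasp_force: 0.0
```

{"name": "move_arm", "arguments": {"moves": [{"dx": 0, "dy": 0, "dz": 0, "roll": 0, "hand": 100}, {"dx": 0, "dy": 0, "dz": 0, "roll": 0, "hand": 150}, {"dx": 0, "dy": 0, "dz": 0, "roll": 0, "hand": 200}, {"dx": 0, "dy": 0, "dz": 0, "roll": 0, "hand": 250}, {"dx": 0, "dy": 0, "dz": 0, "roll": 0, "hand": 250}, {"dx": 0, "dy": 0, "dz": 0, "roll": 0, "hand": 250}, {"dx": 0, "dy": 0, "dz": 0, "roll": 0, "hand": 250}], "squeeze": 20}}

```text
clock: 12.6
eef_pos: [505.6, -195.2, 85.2]
orientation: [-180.0, 0.0, -173.3]
ft_force: [-1.0, -1.7, 3.1]
gripper_width: 13.3
grasp_force: 22.1
```

Run:
```python
from plant import env
from h import *
o=env.get_obs(); print(o["q"].round(1),o["ft_torque"])
p=o["eef_pos"]; print(p)
P=(573.5,-95.5,9.2); v=press2w(P,(-125,-85,84)); print(v,np.hypot(*(p-v)[:2]),np.degrees(np.arctan2(*(p-v)[1::-1])))
```

```text
[ 56.1  28.8 -47.  111.2  26.8  51.5  92.1] [-0.12600389  0.16515824  0.0830364 ]
[ 505.56650281 -195.16357489   85.16930576]
[ 463.69786782 -199.39173099   84.        ] 42.08158623095858 5.766535682870948
```

{"name": "move_arm", "arguments": {"moves": [{"dx": 0.06, "dy": -0.71, "dz": 0, "roll": 0.17, "hand": 250}, {"dx": 0.24, "dy": -1.4, "dz": 0, "roll": 0.34, "hand": 250}, {"dx": 0.53, "dy": -2.05, "dz": 0, "roll": 0.51, "hand": 250}, {"dx": 0.93, "dy": -2.64, "dz": 0, "roll": 0.68, "hand": 250}, {"dx": 1.43, "dy": -3.16, "dz": 0, "roll": 0.85, "hand": 250}, {"dx": 2.0, "dy": -3.58, "dz": 0, "roll": 1.02, "hand": 250}, {"dx": 2.64, "dy": -3.9, "dz": 0, "roll": 1.19, "hand": 250}, {"dx": 3.32, "dy": -4.11, "dz": 0, "roll": 1.36, "hand": 250}, {"dx": 3.9, "dy": -4.19, "dz": 0, "roll": 1.5, "hand": 250}, {"dx": 3.9, "dy": -4.19, "dz": 0, "roll": 1.5, "hand": 250}, {"dx": 3.9, "dy": -4.19, "dz": 0, "roll": 1.5, "hand": 250}]}}

```text
clock: 13.98
eef_pos: [470.8, -240.7, 85.1]
orientation: [-179.9, -0.0, 100.8]
ft_force: [-2.5, 0.2, 5.8]
gripper_width: 13.3
grasp_force: 22.4
```

{"name": "move_arm", "arguments": {"moves": [{"dx": 0, "dy": 0, "dz": 0, "roll": 0, "hand": 100}, {"dx": 0, "dy": 0, "dz": 0, "roll": 0, "hand": 0}, {"dx": 0, "dy": 0, "dz": 0, "roll": 0, "hand": 0}, {"dx": 0, "dy": 0, "dz": -4, "roll": 0, "hand": 0}, {"dx": 0, "dy": 0, "dz": -9, "roll": 0, "hand": 0}, {"dx": 4, "dy": 1.2, "dz": -10, "roll": 0.18, "hand": 0}, {"dx": 8, "dy": 2.4, "dz": -10, "roll": 0.36, "hand": 0}, {"dx": 12, "dy": 3.6, "dz": -10, "roll": 0.54, "hand": 0}, {"dx": 15.6, "dy": 4.8, "dz": -10, "roll": 0.72, "hand": 0}, {"dx": 15.6, "dy": 4.8, "dz": -10, "roll": 0.9, "hand": 0}, {"dx": 15.6, "dy": 4.8, "dz": -10, "roll": 1.08, "hand": 0}, {"dx": 15.6, "dy": 4.8, "dz": -10, "roll": 1.26, "hand": 0}, {"dx": 15.6, "dy": 4.8, "dz": -10, "roll": 1.44, "hand": 0}, {"dx": 15.6, "dy": 4.8, "dz": -10, "roll": 1.6, "hand": 0}, {"dx": 15.6, "dy": 4.8, "dz": -10, "roll": 1.6, "hand": 0}, {"dx": 15.6, "dy": 4.8, "dz": -10, "roll": 1.6, "hand": 0}]}}

```text
clock: 15.98
eef_pos: [489.4, -78.7, 184.7]
orientation: [-180.0, 0.0, 9.2]
ft_force: [-0.6, 0.4, -0.2]
gripper_width: 85.4
grasp_force: 0.0
```

Run:
```python
from plant import env
from h import *
c=env.camera("wrist"); cv2.imwrite("pics/w3.png",c["image"]); o=env.get_obs(); print(o["q"].round(1),o["eef_pos"].round(1),o["orientation"].round(1))
P=(573.5,-95.5,9.2)
for n,p in dict(knob=(7,0,119),handle=(-81,30,116),peg=(-125,-127,110),pivot=(-125,-85,76),c1=(99,125,66),c2=(99,-125,66)).items(): print(n,px(c,press2w(P,p)).round(1))
```

```text
[ 29.6  10.1 -27.2 113.9   5.5  57.2 -81.1] [489.4 -78.8 184.7] [-180.     0.     9.2]
knob [362.4  90.1]
handle [317.4 213.7]
peg [508.6 262. ]
pivot [440.7 244.5]
c1 [190.9 -34.5]
c2 [523.6 -34.9]
```

View pics/w3.png

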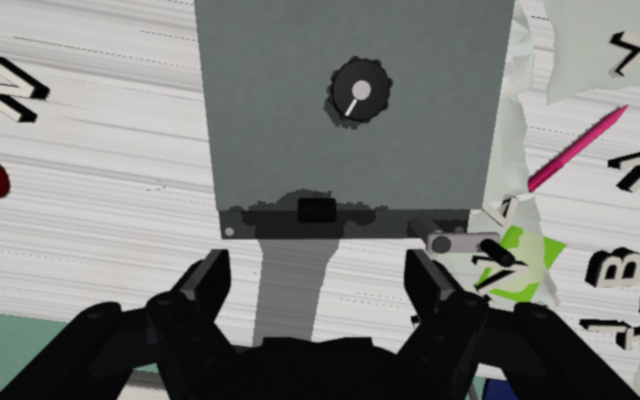

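{"name": "move_arm", "arguments": {"moves": [{"dx": 0, "dy": 0, "dz": 5, "roll": 0, "hand": 0}, {"dx": 0, "dy": 0, "dz": 9.7, "roll": 0, "hand": 0}, {"dx": 0, "dy": 0, "dz": 9.7, "roll": 0, "hand": 0}, {"dx": 0, "dy": 0, "dz": 9.7, "roll": 0, "hand": 100}, {"dx": 0, "dy": 0, "dz": 9.7, "roll": 0, "hand": 160}, {"dx": 0, "dy": 0, "dz": 9.7, "roll": 0, "hand": 210}, {"dx": 0, "dy": 0, "dz": 9.7, "roll": 0, "hand": 230}, {"dx": 0, "dy": 0, "dz": 9.7, "roll": 0, "hand": 230}, {"dx": 0, "dy": 0, "dz": 9.7, "roll": 0, "hand": 230}], "squeeze": 45}}

```text
clock: 17.15
eef_pos: [490.9, -78.1, 89.8]
orientation: [180.0, -0.1, 9.1]
ft_force: [-1.9, 1.0, 6.5]
gripper_width: 29.3
grasp_force: 46.4
```

{"name": "move_arm", "arguments": {"moves": [{"dx": 0.52, "dy": 0, "dz": -1.76, "roll": 0, "hand": 230}, {"dx": 1.23, "dy": 0, "dz": -3.49, "roll": 0, "hand": 230}, {"dx": 2.1, "dy": 0, "dz": -5.12, "roll": 0, "hand": 230}, {"dx": 2.1, "dy": 0, "dz": -5.12, "roll": 0, "hand": 230}, {"dx": 3.7, "dy": 0, "dz": -7.39, "roll": 0, "hand": 230}, {"dx": 5.62, "dy": 0, "dz": -9.39, "roll": 0, "hand": 230}, {"dx": 7.83, "dy": 0, "dz": -11.09, "roll": 0, "hand": 230}, {"dx": 10.26, "dy": 0, "dz": -12.43, "roll": 0, "hand": 230}, {"dx": 12.86, "dy": 0, "dz": -13.4, "roll": 0, "hand": 230}, {"dx": 15.58, "dy": 0, "dz": -13.97, "roll": 0, "hand": 230}, {"dx": 18.32, "dy": 0, "dz": -14.13, "roll": 0, "hand": 230}, {"dx": 20.19, "dy": 0, "dz": -14.0, "roll": 0, "hand": 230}, {"dx": 21.09, "dy": 0, "dz": -13.87, "roll": 0, "hand": 230}, {"dx": 21.09, "dy": 0, "dz": -13.87, "roll": 0, "hand": 230}, {"dx": 21.09, "dy": 0, "dz": -13.87, "roll": 0, "hand": 230}, {"dx": 21.09, "dy": 0, "dz": -13.87, "roll": 0, "hand": 230}]}}

```text
clock: 19.15
eef_pos: [697.5, -43.7, 226.1]
orientation: [-179.9, -0.0, 9.1]
ft_force: [-0.5, 5.8, -1.9]
gripper_width: 29.0
grasp_force: 44.4
```

{"name": "move_arm", "arguments": {"moves": [{"dx": 0, "dy": 0, "dz": 0, "roll": 0, "hand": 150}, {"dx": 0, "dy": 0, "dz": 0, "roll": 0, "hand": 100}, {"dx": 0, "dy": 0, "dz": 0, "roll": 0, "hand": 50}, {"dx": 0, "dy": 0, "dz": 0, "roll": 0, "hand": 50}, {"dx": 0, "dy": 0, "dz": -4, "roll": 0, "hand": 20}, {"dx": 0, "dy": 0, "dz": -8, "roll": 0, "hand": 0}, {"dx": 0, "dy": 0, "dz": -9, "roll": 0, "hand": 0}, {"dx": -5, "dy": -10, "dz": -9, "roll": -0.15, "hand": 0}, {"dx": -8, "dy": -20, "dz": -6, "roll": -0.3, "hand": 0}, {"dx": -11.6, "dy": -39.7, "dz": -6, "roll": -0.45, "hand": 0}, {"dx": -11.6, "dy": -39.7, "dz": -6, "roll": -0.6, "hand": 0}, {"dx": -11.6, "dy": -39.7, "dz": -6, "roll": -0.71, "hand": 0}, {"dx": -11.6, "dy": -39.7, "dz": -6, "roll": -0.71, "hand": 0}, {"dx": -11.6, "dy": -39.7, "dz": -6, "roll": -0.71, "hand": 0}, {"dx": -11.6, "dy": -39.7, "dz": -6, "roll": -0.71, "hand": 0}, {"dx": -11.6, "dy": -39.7, "dz": -6, "roll": -0.71, "hand": 0}, {"dx": -11.6, "dy": -39.7, "dz": -6, "roll": -0.71, "hand": 0}]}}

```text
clock: 21.28
eef_pos: [522.2, 325.8, 285.9]
orientation: [179.9, 0.1, 49.5]
ft_force: [0.1, 0.1, 0.4]
gripper_width: 85.3
grasp_force: 0.0
```

```bash
cat > look.py <<'E'
import sys
from plant import env
from h import *
nm=sys.argv[1]
c=env.camera("wrist"); cv2.imwrite(f"pics/{nm}.png",c["image"]); o=env.get_obs(); print(o["q"].round(1),o["eef_pos"].round(1),o["orientation"].round(1))
for d in env.cut_out("wrist","letter_o"):
    m=d["pixels"]; col=c["image"][m].mean(0).round(); r=cv2.minAreaRect(cv2.findNonZero(m.astype(np.uint8)))
    # white face pixels at z=17
    s=m&(c["image"].min(2)>110); P=np.array([w(c,q[0],17)[:2] for q in cv2.findNonZero(s.astype(np.uint8))]).astype(np.float32) if s.sum()>50 else None
    if P is not None:
        ra=cv2.minAreaRect(P); print(round(d["p"],2),d["location"],col,"rect",np.round(ra[0],1),np.round(ra[1],1),round(ra[2],1))
    else: print(round(d["p"],2),d["location"],col,"notwhite")
E
python3 look.py w4
```

```text
[ -2.2  21.1 -42.5  91.2  14.8  73.5 -87.5] [522.2 325.9 286.1] [180.    0.   49.5]
0.95 [282.2, 225.7] [14. 15. 72.] notwhite
0.93 [256.6, 167.7] [105. 110. 111.] rect [471.4 390. ] [23.9 48.4] 57.6
0.85 [358.0, 202.7] [134. 141. 141.] rect [533.4 244.2] [49.  42.6] 60.9
0.81 [223.8, 108.7] [ 27.  29. 131.] notwhite
0.55 [334.8, 113.6] [156. 155. 154.] rect [585.  365.6] [50.4 43.1] 49.5
0.47 [592.9, 336.2] [29. 30. 29.] notwhite
```

View pics/w4.png

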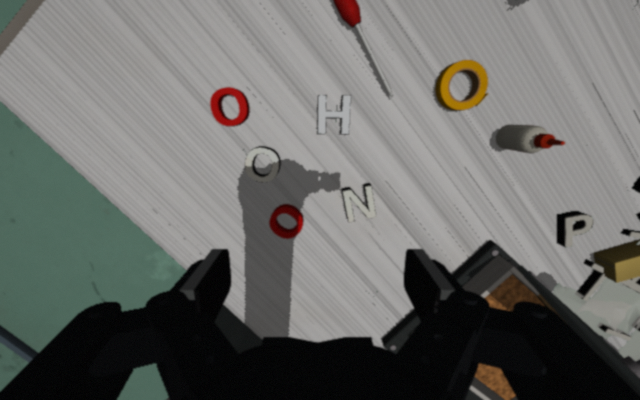

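{"name": "move_arm", "arguments": {"moves": [{"dx": -5.5, "dy": 6.1, "dz": 5, "roll": -0.1, "hand": 0}, {"dx": -5.5, "dy": 6.1, "dz": 10, "roll": -0.2, "hand": 0}, {"dx": -5.5, "dy": 6.1, "dz": 16, "roll": -0.2, "hand": 0}, {"dx": -5.5, "dy": 6.1, "dz": 22, "roll": -0.2, "hand": 0}, {"dx": -5.5, "dy": 6.1, "dz": 26, "roll": -0.2, "hand": 0}, {"dx": -5.5, "dy": 6.1, "dz": 28.4, "roll": -0.2, "hand": 0}, {"dx": -5.5, "dy": 6.1, "dz": 28.4, "roll": -0.2, "hand": 0}, {"dx": -5.5, "dy": 6.1, "dz": 28.4, "roll": -0.2, "hand": 60}, {"dx": -5.5, "dy": 6.1, "dz": 28.4, "roll": -0.2, "hand": 100}, {"dx": -5.5, "dy": 6.1, "dz": 28.4, "roll": -0.2, "hand": 150}, {"dx": -5.5, "dy": 6.1, "dz": 28.4, "roll": -0.2, "hand": 150}, {"dx": -5.5, "dy": 6.1, "dz": 28.4, "roll": -0.2, "hand": 150}, {"dx": -5.5, "dy": 6.1, "dz": 28.4, "roll": -0.2, "hand": 150}], "squeeze": 30}}

```text
clock: 23.0
eef_pos: [533.6, 247.6, 4.7]
orientation: [179.8, -0.2, 61.2]
ft_force: [-0.4, -1.0, 5.6]
gripper_width: 43.0
grasp_force: 31.5
```

{"name": "move_arm", "arguments": {"moves": [{"dx": 0, "dy": 0, "dz": -4, "roll": 0, "hand": 150}, {"dx": 0, "dy": 0, "dz": -9, "roll": 0, "hand": 150}, {"dx": -3, "dy": 2, "dz": -14, "roll": -0.1, "hand": 150}, {"dx": -7, "dy": 4.7, "dz": -14, "roll": -0.2, "hand": 150}, {"dx": -11, "dy": 7.4, "dz": -14, "roll": -0.3, "hand": 150}, {"dx": -15, "dy": 10.2, "dz": -14, "roll": -0.4, "hand": 150}, {"dx": -19, "dy": 12.9, "dz": -14, "roll": -0.5, "hand": 150}, {"dx": -23, "dy": 15.6, "dz": -14, "roll": -0.6, "hand": 150}, {"dx": -27, "dy": 18.3, "dz": -14, "roll": -0.663, "hand": 150}, {"dx": -31, "dy": 21, "dz": -14, "roll": -0.663, "hand": 150}, {"dx": -34.4, "dy": 23.4, "dz": -14, "roll": -0.663, "hand": 150}, {"dx": -34.4, "dy": 23.4, "dz": -14, "roll": -0.663, "hand": 150}, {"dx": -34.4, "dy": 23.4, "dz": -14, "roll": -0.663, "hand": 150}]}}

```text
clock: 24.62
eef_pos: [570.8, -166.5, 142.5]
orientation: [180.0, -0.1, 99.2]
ft_force: [-0.3, 0.5, -1.1]
gripper_width: 42.9
grasp_force: 30.8
```

```bash
python3 look.py w5
python3 - <<'E'
from plant import env
from h import *
o=env.get_obs(); print(o["gripper_width"],o["grasp_force"])
c=env.camera("wrist"); P=(573.5,-95.5,9.2)
for x,y in((-87,117),(87,117),(87,-117),(-87,-117)): print(px(c,press2w(P,(x,y,58))).round())
E
```

```text
[ 46.5  27.7 -42.8 102.1  21.6  58.7   4.9] [ 570.9 -165.4  142.6] [ 1.80e+02 -1.00e-01  9.93e+01]
0.81 [315.1, 260.0] [122. 129. 132.] rect [ 583.3 -245.9] [ 86.2 102.3] 6.9
42.968064290366286 30.847163423895836
[201. -72.]
[475. -71.]
[433. 261.]
[231. 260.]
```

View pics/w5.png

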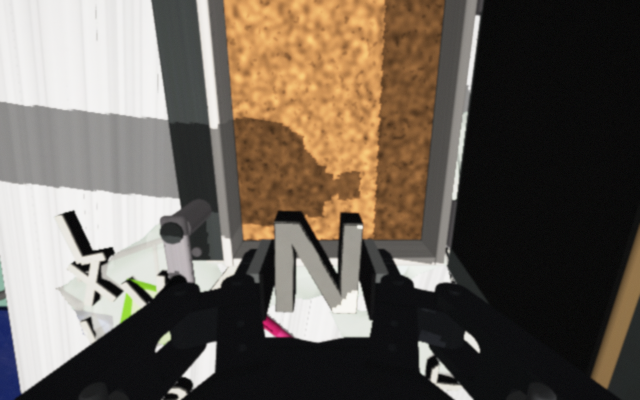

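{"name": "move_arm", "arguments": {"moves": [{"dx": 0, "dy": 0, "dz": 5, "roll": 0, "hand": 150}, {"dx": 0, "dy": 0, "dz": 9, "roll": 0, "hand": 150}, {"dx": 0, "dy": 0, "dz": 11.7, "roll": 0, "hand": 150}, {"dx": 0, "dy": 0, "dz": 11.7, "roll": 0, "hand": 150}, {"dx": 0, "dy": 0, "dz": 11.7, "roll": 0, "hand": 150}, {"dx": 0, "dy": 0, "dz": 11.7, "roll": 0, "hand": 110}, {"dx": 0, "dy": 0, "dz": 11.7, "roll": 0, "hand": 90}, {"dx": 0, "dy": 0, "dz": 11.7, "roll": 0, "hand": 70}, {"dx": 0, "dy": 0, "dz": 11.7, "roll": 0, "hand": 70}, {"dx": 0, "dy": 0, "dz": 11.7, "roll": 0, "hand": 70}]}}

```text
clock: 26.02
eef_pos: [571.0, -167.5, 25.5]
orientation: [180.0, -0.0, 99.2]
ft_force: [0.0, 1.7, 0.5]
gripper_width: 62.0
grasp_force: 0.0
```

{"name": "move_arm", "arguments": {"moves": [{"dx": 0, "dy": 0, "dz": -4, "roll": 0, "hand": 70}, {"dx": 0, "dy": 0, "dz": -9, "roll": 0, "hand": 70}, {"dx": 3, "dy": 0.6, "dz": -15, "roll": 0, "hand": 30}, {"dx": 9, "dy": 1.7, "dz": -15, "roll": 0.1, "hand": 0}, {"dx": 15, "dy": 2.8, "dz": -15, "roll": 0.2, "hand": 0}, {"dx": 21, "dy": 4, "dz": -15, "roll": 0.3, "hand": 0}, {"dx": 27, "dy": 5.1, "dz": -15, "roll": 0.4, "hand": 0}, {"dx": 33, "dy": 6.3, "dz": -15, "roll": 0.5, "hand": 0}, {"dx": 39, "dy": 7.4, "dz": -15, "roll": 0.6, "hand": 0}, {"dx": 45, "dy": 8.5, "dz": -15, "roll": 0.7, "hand": 0}, {"dx": 51, "dy": 9.7, "dz": -15, "roll": 0.8, "hand": 0}, {"dx": 52.3, "dy": 9.9, "dz": -15, "roll": 0.867, "hand": 0}, {"dx": 52.3, "dy": 9.9, "dz": -15, "roll": 0.867, "hand": 0}, {"dx": 52.3, "dy": 9.9, "dz": -15, "roll": 0.867, "hand": 0}]}}

```text
clock: 27.78
eef_pos: [586.1, 362.6, 175.0]
orientation: [179.9, 0.1, 49.4]
ft_force: [0.1, -0.2, -0.2]
gripper_width: 85.7
grasp_force: 0.0
```

```bash
python3 look.py w6
```

```text
[ -8.2  34.3 -38.1  86.8  22.4  66.7 -91. ] [586.5 362.  175.1] [1.799e+02 1.000e-01 4.940e+01]
0.88 [233.9, 230.2] [77. 81. 83.] rect [459.4 394.7] [37.4 14.6] 17.2
0.85 [254.7, 309.4] [11. 12. 59.] notwhite
0.58 [313.2, 182.7] [100. 104. 105.] rect [589.  369.4] [39.4 42.3] 49.4
0.57 [175.6, 176.5] [ 19.  20. 112.] notwhite
```

{"name": "move_arm", "arguments": {"moves": [{"dx": 0.2, "dy": -0.2, "dz": 5, "roll": 0, "hand": 0}, {"dx": 0.2, "dy": -0.2, "dz": 10, "roll": 0, "hand": 0}, {"dx": 0.2, "dy": -0.2, "dz": 15, "roll": 0, "hand": 0}, {"dx": 0.2, "dy": -0.2, "dz": 17.2, "roll": 0, "hand": 0}, {"dx": 0.2, "dy": -0.2, "dz": 17.2, "roll": 0, "hand": 0}, {"dx": 0.2, "dy": -0.2, "dz": 17.2, "roll": 0, "hand": 60}, {"dx": 0.2, "dy": -0.2, "dz": 17.2, "roll": 0, "hand": 100}, {"dx": 0.2, "dy": -0.2, "dz": 17.2, "roll": 0, "hand": 150}, {"dx": 0.2, "dy": -0.2, "dz": 17.2, "roll": 0, "hand": 150}, {"dx": 0.2, "dy": -0.2, "dz": 17.2, "roll": 0, "hand": 150}, {"dx": 0.2, "dy": -0.2, "dz": 17.2, "roll": 0, "hand": 150}]}}

```text
clock: 29.25
eef_pos: [586.7, 368.7, 6.1]
orientation: [179.9, -0.2, 49.5]
ft_force: [-0.7, -0.7, 5.8]
gripper_width: 42.7
grasp_force: 31.4
```

{"name": "move_arm", "arguments": {"moves": [{"dx": 0, "dy": 0, "dz": -4, "roll": 0, "hand": 150}, {"dx": 0, "dy": 0, "dz": -9, "roll": 0, "hand": 150}, {"dx": -3, "dy": 2.3, "dz": -14, "roll": 0, "hand": 150}, {"dx": -7.5, "dy": 5.7, "dz": -14, "roll": -0.1, "hand": 150}, {"dx": -12, "dy": 9.2, "dz": -14, "roll": -0.2, "hand": 150}, {"dx": -16.5, "dy": 12.6, "dz": -14, "roll": -0.3, "hand": 150}, {"dx": -21, "dy": 16.1, "dz": -14, "roll": -0.4, "hand": 150}, {"dx": -25.5, "dy": 19.5, "dz": -14, "roll": -0.5, "hand": 150}, {"dx": -30, "dy": 23, "dz": -14, "roll": -0.6, "hand": 150}, {"dx": -34.5, "dy": 26.4, "dz": -14, "roll": -0.7, "hand": 150}, {"dx": -37, "dy": 28.3, "dz": -14, "roll": -0.8, "hand": 150}, {"dx": -37, "dy": 28.3, "dz": -14, "roll": -0.867, "hand": 150}, {"dx": -37, "dy": 28.3, "dz": -14, "roll": -0.867, "hand": 150}, {"dx": -37, "dy": 28.3, "dz": -14, "roll": -0.867, "hand": 150}]}}

```text
clock: 31.0
eef_pos: [560.0, -96.7, 143.6]
orientation: [180.0, -0.0, 99.2]
ft_force: [-0.3, 1.7, -0.9]
gripper_width: 42.5
grasp_force: 30.7
```

{"name": "move_arm", "arguments": {"moves": [{"dx": 0, "dy": 0, "dz": 5, "roll": 0, "hand": 150}, {"dx": 0, "dy": 0, "dz": 9, "roll": 0, "hand": 150}, {"dx": 0, "dy": 0, "dz": 11.7, "roll": 0, "hand": 150}, {"dx": 0, "dy": 0, "dz": 11.7, "roll": 0, "hand": 150}, {"dx": 0, "dy": 0, "dz": 11.7, "roll": 0, "hand": 150}, {"dx": 0, "dy": 0, "dz": 11.7, "roll": 0, "hand": 110}, {"dx": 0, "dy": 0, "dz": 11.7, "roll": 0, "hand": 90}, {"dx": 0, "dy": 0, "dz": 11.7, "roll": 0, "hand": 70}, {"dx": 0, "dy": 0, "dz": 11.7, "roll": 0, "hand": 70}, {"dx": 0, "dy": 0, "dz": 11.7, "roll": 0, "hand": 70}]}}

```text
clock: 32.25
eef_pos: [560.1, -97.7, 26.6]
orientation: [180.0, 0.0, 99.2]
ft_force: [-0.1, -0.2, -0.6]
gripper_width: 62.2
grasp_force: 0.0
```

{"name": "move_arm", "arguments": {"moves": [{"dx": 0, "dy": 0, "dz": -4, "roll": 0, "hand": 70}, {"dx": 0, "dy": 0, "dz": -9, "roll": 0, "hand": 70}, {"dx": 3, "dy": 0, "dz": -15, "roll": 0, "hand": 30}, {"dx": 9, "dy": -0.3, "dz": -15, "roll": 0.1, "hand": 0}, {"dx": 15, "dy": -0.5, "dz": -15, "roll": 0.2, "hand": 0}, {"dx": 21, "dy": -0.8, "dz": -15, "roll": 0.3, "hand": 0}, {"dx": 27, "dy": -1, "dz": -15, "roll": 0.4, "hand": 0}, {"dx": 33, "dy": -1.2, "dz": -15, "roll": 0.5, "hand": 0}, {"dx": 39, "dy": -1.4, "dz": -15, "roll": 0.6, "hand": 0}, {"dx": 45, "dy": -1.6, "dz": -15, "roll": 0.7, "hand": 0}, {"dx": 48.6, "dy": -1.8, "dz": -15, "roll": 0.7, "hand": 0}, {"dx": 48.6, "dy": -1.8, "dz": -15, "roll": 0.7, "hand": 0}, {"dx": 48.6, "dy": -1.8, "dz": -15, "roll": 0.7, "hand": 0}]}}

```text
clock: 33.88
eef_pos: [465.1, 378.2, 176.1]
orientation: [180.0, 0.1, 59.0]
ft_force: [-0.2, -0.1, -0.1]
gripper_width: 85.7
grasp_force: 0.0
```

```bash
python3 look.py w7
python3 - <<'E'
from plant import env
from h import *
c=env.camera("wrist")
for d in env.cut_out("wrist","letter_o"):
    P=np.array([w(c,q[0],12)[:2] for q in cv2.findNonZero(d["pixels"].astype(np.uint8))],np.float32)
    print(round(d["p"],2),d["location"],c["image"][d["pixels"]].mean(0).round(),cv2.minEnclosingCircle(P),cv2.minAreaRect(P))
E
```

```text
[ -5.7  27.1 -46.9  99.8  22.   62.8 -90.9] [465.7 377.3 176. ] [1.799e+02 1.000e-01 5.890e+01]
0.69 [279.2, 98.8] [ 34.  37. 148.] notwhite
0.66 [324.3, 187.2] [93. 96. 97.] rect [474.  377.8] [49.5 32.2] 82.2
0.57 [328.5, 269.0] [ 21.  23. 109.] notwhite
0.87 [326.6, 268.2] [ 15.  16. 110.] ((432.5976257324219, 292.475830078125), 28.719228744506836) ((432.1026916503906, 292.2901306152344), (51.12485885620117, 54.226463317871094), 10.405436515808105)
0.71 [319.4, 192.2] [93. 96. 97.] ((463.664794921875, 379.37738037109375), 26.96204948425293) ((464.7542419433594, 379.2593078613281), (50.86463165283203, 48.53984451293945), 32.310791015625)
0.6 [630.4, 375.3] [23. 24. 23.] ((683.3424072265625, -65.1064682006836), 33.54470443725586) ((687.8065185546875, -64.09385681152344), (16.557632446289062, 66.86261749267578), 12.461089134216309)
0.56 [279.3, 95.9] [ 33.  35. 147.] ((484.7884826660156, 465.02496337890625), 26.05422019958496) ((484.8822021484375, 465.0885314941406), (49.641380310058594, 49.5123176574707), 58.86637496948242)
```

View pics/w7.png

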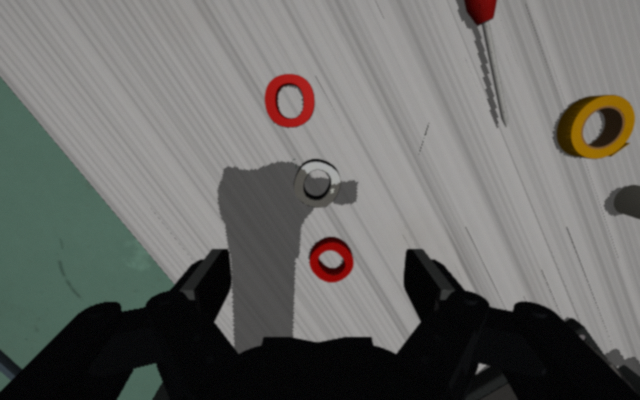

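{"name": "move_arm", "arguments": {"moves": [{"dx": 0.1, "dy": -0.1, "dz": 5, "roll": 0, "hand": 0}, {"dx": 0.1, "dy": -0.1, "dz": 10, "roll": 0, "hand": 0}, {"dx": 0.1, "dy": -0.1, "dz": 15, "roll": 0, "hand": 0}, {"dx": 0.1, "dy": -0.1, "dz": 17.3, "roll": 0, "hand": 0}, {"dx": 0.1, "dy": -0.1, "dz": 17.3, "roll": 0, "hand": 0}, {"dx": 0.1, "dy": -0.1, "dz": 17.3, "roll": 0, "hand": 50}, {"dx": 0.1, "dy": -0.1, "dz": 17.3, "roll": 0, "hand": 90}, {"dx": 0.1, "dy": -0.1, "dz": 17.3, "roll": 0, "hand": 140}, {"dx": 0.1, "dy": -0.1, "dz": 17.3, "roll": 0, "hand": 140}, {"dx": 0.1, "dy": -0.1, "dz": 17.3, "roll": 0, "hand": 140}, {"dx": 0.1, "dy": -0.1, "dz": 17.3, "roll": 0, "hand": 140}]}}

```text
clock: 35.45
eef_pos: [465.8, 381.9, 6.0]
orientation: [179.9, -0.2, 59.1]
ft_force: [-0.3, -1.4, 6.3]
gripper_width: 47.9
grasp_force: 30.3
```

{"name": "move_arm", "arguments": {"moves": [{"dx": 0, "dy": 0, "dz": -4, "roll": 0, "hand": 140}, {"dx": 0, "dy": 0, "dz": -9, "roll": 0, "hand": 140}, {"dx": -3, "dy": 2.8, "dz": -14, "roll": 0, "hand": 140}, {"dx": -7, "dy": 6.4, "dz": -14, "roll": -0.1, "hand": 140}, {"dx": -11, "dy": 10.1, "dz": -14, "roll": -0.2, "hand": 140}, {"dx": -15, "dy": 13.8, "dz": -14, "roll": -0.3, "hand": 140}, {"dx": -19, "dy": 17.5, "dz": -14, "roll": -0.4, "hand": 140}, {"dx": -23, "dy": 21.1, "dz": -14, "roll": -0.5, "hand": 140}, {"dx": -27, "dy": 24.8, "dz": -14, "roll": -0.6, "hand": 140}, {"dx": -30.8, "dy": 28.3, "dz": -14, "roll": -0.7, "hand": 140}, {"dx": -30.8, "dy": 28.3, "dz": -14, "roll": -0.7, "hand": 140}, {"dx": -30.8, "dy": 28.3, "dz": -14, "roll": -0.7, "hand": 140}, {"dx": -30.8, "dy": 28.3, "dz": -14, "roll": -0.7, "hand": 140}]}}

```text
clock: 37.08
eef_pos: [548.7, -26.7, 144.0]
orientation: [180.0, -0.0, 99.4]
ft_force: [-0.0, 0.2, -0.3]
gripper_width: 48.1
grasp_force: 31.3
```

{"name": "move_arm", "arguments": {"moves": [{"dx": 0, "dy": 0, "dz": 5, "roll": 0, "hand": 140}, {"dx": 0, "dy": 0, "dz": 9, "roll": 0, "hand": 140}, {"dx": 0, "dy": 0, "dz": 11.75, "roll": 0, "hand": 140}, {"dx": 0, "dy": 0, "dz": 11.75, "roll": 0, "hand": 140}, {"dx": 0, "dy": 0, "dz": 11.75, "roll": 0, "hand": 140}, {"dx": 0, "dy": 0, "dz": 11.75, "roll": 0, "hand": 110}, {"dx": 0, "dy": 0, "dz": 11.75, "roll": 0, "hand": 80}, {"dx": 0, "dy": 0, "dz": 11.75, "roll": 0, "hand": 60}, {"dx": 0, "dy": 0, "dz": 11.75, "roll": 0, "hand": 60}, {"dx": 0, "dy": 0, "dz": 11.75, "roll": 0, "hand": 60}, {"dx": 0, "dy": 0, "dz": 7, "roll": 0, "hand": 60}, {"dx": 0, "dy": 0, "dz": 1, "roll": 0, "hand": 60}, {"dx": 0, "dy": 0, "dz": -5, "roll": 0, "hand": 60}, {"dx": -5, "dy": 0, "dz": -12, "roll": 0, "hand": 60}, {"dx": -10, "dy": 0, "dz": -15, "roll": 0, "hand": 60}, {"dx": -10, "dy": 0, "dz": -15, "roll": 0, "hand": 60}, {"dx": -10, "dy": 0, "dz": -15, "roll": 0, "hand": 60}]}}

```text
clock: 39.2
eef_pos: [564.9, -129.0, 293.5]
orientation: [180.0, -0.0, 99.0]
ft_force: [-0.1, 0.5, -0.7]
gripper_width: 65.4
grasp_force: 0.0
```

Run:
```python
from plant import env
from h import *
o=env.get_obs(); print(o["q"].round(1),o["eef_pos"].round(1))
c=env.camera("wrist"); t=env.camera("top")
im=np.hstack([c["image"],cv2.resize(t["image"][150:290,350:500],(428,400),interpolation=cv2.INTER_CUBIC)])
cv2.imwrite("pics/w8.png",cv2.resize(im,(800,300)))
```

```text
[ 53.1  19.2 -53.8  95.3  16.   73.7   5.2] [ 564.9 -129.   293.5]
```

View pics/w8.png

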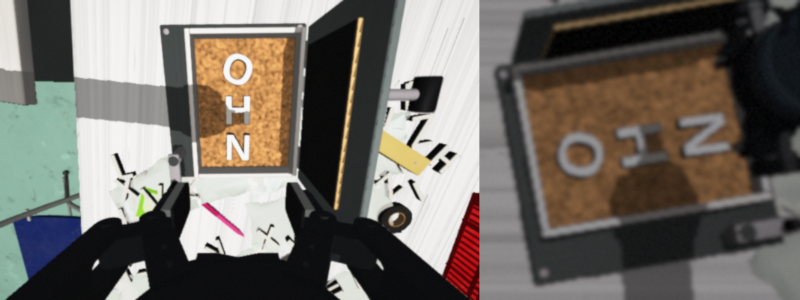

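{"name": "move_arm", "arguments": {"moves": [{"dx": 0, "dy": 0, "dz": -3, "roll": 0.15, "hand": 60}, {"dx": 1, "dy": 3, "dz": -3, "roll": 0.32, "hand": 60}, {"dx": 2, "dy": 6, "dz": -3, "roll": 0.49, "hand": 60}, {"dx": 3, "dy": 9, "dz": -3, "roll": 0.66, "hand": 60}, {"dx": 5, "dy": 12, "dz": -3, "roll": 0.83, "hand": 60}, {"dx": 6.4, "dy": 14.4, "dz": -3, "roll": 1.0, "hand": 60}, {"dx": 6.4, "dy": 14.4, "dz": -3, "roll": 1.17, "hand": 60}, {"dx": 6.4, "dy": 14.4, "dz": -3, "roll": 1.34, "hand": 60}, {"dx": 6.4, "dy": 14.4, "dz": -3, "roll": 1.57, "hand": 60}, {"dx": 6.4, "dy": 14.4, "dz": -3, "roll": 1.57, "hand": 60}, {"dx": 6.4, "dy": 14.4, "dz": -3, "roll": 1.57, "hand": 60}, {"dx": 6.4, "dy": 14.4, "dz": -3, "roll": 1.57, "hand": 60}]}}

```text
clock: 40.8
eef_pos: [696.1, -39.9, 322.3]
orientation: [-179.9, 0.1, 9.4]
ft_force: [-0.1, -0.4, 0.7]
gripper_width: 65.5
grasp_force: 0.0
```

Run:
```python
from plant import env
from h import *
o=env.get_obs(); print(o["q"].round(1),o["eef_pos"].round(1),o["orientation"].round(1))
c=env.camera("wrist"); P=(573.5,-95.5,9.2)
cv2.imwrite("pics/w9.png",c["image"])
for f in(1.4,1.5,1.6):
    a=np.radians(166.3)-f
    print(f,[px(c,press2w(P,(99+185.3*np.cos(a),y,62+185.3*np.sin(a)))).round() for y in (15,30,45)])
```

```text
[ 24.4  28.3 -35.9  76.2  16.3  80.8 -91.5] [696.1 -39.9 322.3] [-1.799e+02  1.000e-01  9.400e+00]
1.4 [array([343., 232.]), array([324., 232.]), array([305., 232.])]
1.5 [array([343., 209.]), array([324., 209.]), array([305., 209.])]
1.6 [array([343., 185.]), array([324., 185.]), array([305., 185.])]
```

View pics/w9.png

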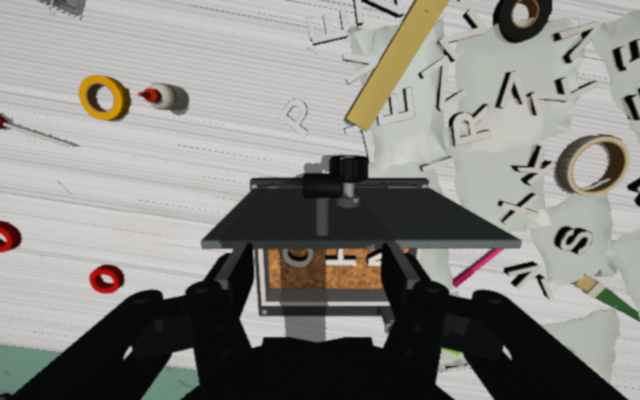

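{"name": "move_arm", "arguments": {"moves": [{"dx": 1.6, "dy": 0.5, "dz": 0, "roll": 0, "hand": 60}, {"dx": 1.6, "dy": 0.5, "dz": 4, "roll": 0, "hand": 60}, {"dx": 1.6, "dy": 0.5, "dz": 8, "roll": 0, "hand": 60}, {"dx": 1.6, "dy": 0.5, "dz": 10, "roll": 0, "hand": 60}, {"dx": 1.6, "dy": 0.5, "dz": 10, "roll": 0, "hand": 60}, {"dx": 1.6, "dy": 0.5, "dz": 10, "roll": 0, "hand": 120}, {"dx": 1.6, "dy": 0.5, "dz": 10, "roll": 0, "hand": 170}, {"dx": 1.6, "dy": 0.5, "dz": 10, "roll": 0, "hand": 220}, {"dx": 1.6, "dy": 0.5, "dz": 10, "roll": 0, "hand": 230}, {"dx": 1.6, "dy": 0.5, "dz": 10, "roll": 0, "hand": 230}, {"dx": 1.6, "dy": 0.5, "dz": 10, "roll": 0, "hand": 230}], "squeeze": 45}}

```text
clock: 42.22
eef_pos: [714.6, -40.7, 226.7]
orientation: [-179.8, -0.3, 9.3]
ft_force: [-1.9, 4.7, 4.9]
gripper_width: 28.9
grasp_force: 46.2
```

{"name": "move_arm", "arguments": {"moves": [{"dx": -1.64, "dy": 0, "dz": -0.35, "roll": 0, "hand": 230}, {"dx": -4.41, "dy": 0, "dz": -0.61, "roll": 0, "hand": 230}, {"dx": -7.15, "dy": 0, "dz": -0.45, "roll": 0, "hand": 230}, {"dx": -9.87, "dy": 0, "dz": 0.12, "roll": 0, "hand": 230}, {"dx": -12.47, "dy": 0, "dz": 1.09, "roll": 0, "hand": 230}, {"dx": -14.9, "dy": 0, "dz": 2.43, "roll": 0, "hand": 230}, {"dx": -17.11, "dy": 0, "dz": 4.13, "roll": 0, "hand": 230}, {"dx": -19.03, "dy": 0, "dz": 6.13, "roll": 0, "hand": 230}, {"dx": -19.03, "dy": 0, "dz": 6.13, "roll": 0, "hand": 230}]}}

```text
clock: 43.35
eef_pos: [522.6, -72.9, 161.6]
orientation: [-179.9, 0.2, 9.3]
ft_force: [-5.8, 4.6, 2.2]
gripper_width: 29.3
grasp_force: 55.3
```

{"name": "move_arm", "arguments": {"moves": [{"dx": -0.85, "dy": 0, "dz": 1.1, "roll": 0, "hand": 230}, {"dx": -1.6, "dy": 0, "dz": 2.27, "roll": 0, "hand": 230}, {"dx": -2.47, "dy": 0, "dz": 3.9, "roll": 0, "hand": 230}, {"dx": -3.18, "dy": 0, "dz": 5.63, "roll": 0, "hand": 230}, {"dx": -3.5, "dy": 0, "dz": 6.6, "roll": 0, "hand": 230}, {"dx": -3.7, "dy": 0, "dz": 7.4, "roll": 0, "hand": 230}, {"dx": -3.7, "dy": 0, "dz": 7.6, "roll": 0, "hand": 230}, {"dx": -3.7, "dy": 0, "dz": 7.6, "roll": 0, "hand": 230}, {"dx": -3.7, "dy": 0, "dz": 7.6, "roll": 0, "hand": 230}]}}

```text
clock: 44.48
eef_pos: [486.8, -78.8, 85.8]
orientation: [-179.9, 0.2, 9.3]
ft_force: [-4.4, 5.2, 2.2]
gripper_width: 29.1
grasp_force: 62.9
```

{"name": "move_arm", "arguments": {"moves": [{"dx": 0, "dy": 0, "dz": 0.3, "roll": 0, "hand": 230}, {"dx": 0, "dy": 0, "dz": 0.5, "roll": 0, "hand": 230}, {"dx": 0, "dy": 0, "dz": 0.5, "roll": 0, "hand": 230}]}}

```text
clock: 44.85
eef_pos: [485.9, -79.0, 81.5]
orientation: [-179.9, 0.4, 9.3]
ft_force: [-9.4, 3.8, 9.9]
gripper_width: 29.3
grasp_force: 64.1
```

{"name": "move_arm", "arguments": {"moves": [{"dx": 0, "dy": 0, "dz": 0, "roll": 0, "hand": 150}, {"dx": 0, "dy": 0, "dz": 0, "roll": 0, "hand": 100}, {"dx": 0, "dy": 0, "dz": 0, "roll": 0, "hand": 0}, {"dx": 0, "dy": 0, "dz": 0, "roll": 0, "hand": 0}, {"dx": 0.3, "dy": 0, "dz": -5, "roll": 0, "hand": 0}, {"dx": 0.3, "dy": 0, "dz": -10.2, "roll": 0, "hand": 0}, {"dx": 0.3, "dy": 0, "dz": -10.2, "roll": 0, "hand": 0}, {"dx": 0.3, "dy": 0, "dz": -10.2, "roll": 0, "hand": 0}]}}

```text
clock: 45.85
eef_pos: [491.6, -80.2, 183.0]
orientation: [180.0, 0.0, 9.2]
ft_force: [0.4, 0.3, -0.9]
gripper_width: 85.2
grasp_force: 0.0
```

Run:
```python
from plant import env
from h import *
o=env.get_obs(); print(o["q"].round(1),o["eef_pos"].round(1),o["orientation"].round(1))
c=env.camera("wrist"); P=(573.5,-95.5,9.2)
old=cv2.imread("pics/w3.png")
im=np.vstack([old[60:280,150:550],c["image"][60:280,150:550]])
cv2.imwrite("pics/w10.png",cv2.resize(im,None,fx=1.35,fy=1.35))
```

```text
[ 40.   12.1 -38.8 113.3   9.   57.6 -83.8] [491.6 -80.2 183. ] [180.    0.    9.2]
```

View pics/w10.png

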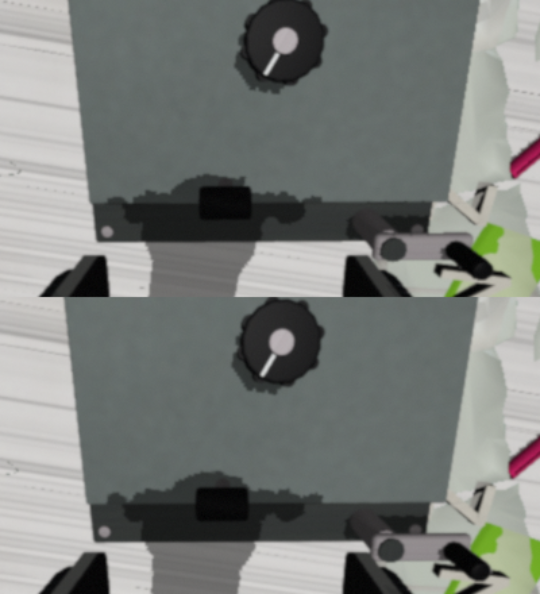

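{"name": "move_arm", "arguments": {"moves": [{"dx": -1.5, "dy": 4, "dz": 0, "roll": -0.16, "hand": 0}, {"dx": -3, "dy": 8, "dz": 0, "roll": -0.33, "hand": 0}, {"dx": -4.6, "dy": 12, "dz": 0, "roll": -0.5, "hand": 0}, {"dx": -4.6, "dy": 15.5, "dz": 0, "roll": -0.67, "hand": 0}, {"dx": -4.6, "dy": 15.5, "dz": 0, "roll": -0.84, "hand": 0}, {"dx": -4.6, "dy": 15.5, "dz": 0, "roll": -1.01, "hand": 0}, {"dx": -4.6, "dy": 15.5, "dz": 0, "roll": -1.18, "hand": 0}, {"dx": -4.6, "dy": 15.5, "dz": 0, "roll": -1.35, "hand": 0}, {"dx": -4.6, "dy": 15.5, "dz": 0, "roll": -1.5, "hand": 0}, {"dx": -4.6, "dy": 15.5, "dz": 0, "roll": -1.6, "hand": 0}, {"dx": -4.6, "dy": 15.5, "dz": 5, "roll": -1.6, "hand": 0}, {"dx": -4.6, "dy": 15.5, "dz": 9.9, "roll": -1.6, "hand": 0}, {"dx": -4.6, "dy": 15.5, "dz": 9.9, "roll": -1.6, "hand": 0}, {"dx": -4.6, "dy": 15.5, "dz": 9.9, "roll": -1.6, "hand": 0}]}}

```text
clock: 47.65
eef_pos: [471.8, -240.0, 84.5]
orientation: [180.0, -0.0, 100.9]
ft_force: [0.2, 0.0, 0.3]
gripper_width: 85.3
grasp_force: 0.0
```

{"name": "move_arm", "arguments": {"moves": [{"dx": 0, "dy": 0, "dz": 0, "roll": 0, "hand": 100}, {"dx": 0, "dy": 0, "dz": 0, "roll": 0, "hand": 150}, {"dx": 0, "dy": 0, "dz": 0, "roll": 0, "hand": 200}, {"dx": 0, "dy": 0, "dz": 0, "roll": 0, "hand": 250}, {"dx": 0, "dy": 0, "dz": 0, "roll": 0, "hand": 250}, {"dx": 0, "dy": 0, "dz": 0, "roll": 0, "hand": 250}, {"dx": 0, "dy": 0, "dz": 0, "roll": 0, "hand": 250}], "squeeze": 20}}

```text
clock: 48.52
eef_pos: [471.5, -240.7, 84.6]
orientation: [-180.0, 0.0, 100.9]
ft_force: [-2.0, -0.9, 4.9]
gripper_width: 12.7
grasp_force: 22.1
```

{"name": "move_arm", "arguments": {"moves": [{"dx": 0.06, "dy": 0.71, "dz": 0, "roll": -0.17, "hand": 250}, {"dx": 0.24, "dy": 1.4, "dz": 0, "roll": -0.34, "hand": 250}, {"dx": 0.53, "dy": 2.05, "dz": 0, "roll": -0.51, "hand": 250}, {"dx": 0.93, "dy": 2.64, "dz": 0, "roll": -0.68, "hand": 250}, {"dx": 1.43, "dy": 3.16, "dz": 0, "roll": -0.85, "hand": 250}, {"dx": 2.0, "dy": 3.58, "dz": 0, "roll": -1.02, "hand": 250}, {"dx": 2.64, "dy": 3.9, "dz": 0, "roll": -1.19, "hand": 250}, {"dx": 3.32, "dy": 4.11, "dz": 0, "roll": -1.36, "hand": 250}, {"dx": 3.9, "dy": 4.19, "dz": 0, "roll": -1.5, "hand": 250}, {"dx": 4.07, "dy": 4.2, "dz": 0, "roll": -1.54, "hand": 250}, {"dx": 4.07, "dy": 4.2, "dz": 0, "roll": -1.54, "hand": 250}, {"dx": 4.07, "dy": 4.2, "dz": 0, "roll": -1.54, "hand": 250}]}}

```text
clock: 50.02
eef_pos: [505.4, -192.9, 84.6]
orientation: [-180.0, 0.0, -170.9]
ft_force: [-1.2, -0.8, 5.6]
gripper_width: 13.0
grasp_force: 22.1
```

{"name": "move_arm", "arguments": {"moves": [{"dx": 0, "dy": 0, "dz": 0, "roll": 0, "hand": 100}, {"dx": 0, "dy": 0, "dz": 0, "roll": 0, "hand": 0}, {"dx": 0, "dy": 0, "dz": 0, "roll": 0, "hand": 0}, {"dx": 0, "dy": 0, "dz": -4, "roll": 0, "hand": 0}, {"dx": 0, "dy": 0, "dz": -9, "roll": 0, "hand": 0}, {"dx": -3, "dy": 2.9, "dz": -10, "roll": 0.1, "hand": 0}, {"dx": -6, "dy": 5.7, "dz": -10, "roll": 0.25, "hand": 0}, {"dx": -9, "dy": 8.6, "dz": -10, "roll": 0.4, "hand": 0}, {"dx": -9, "dy": 8.6, "dz": -10, "roll": 0.4, "hand": 0}, {"dx": -9, "dy": 8.6, "dz": -5, "roll": 0.4, "hand": 0}, {"dx": -9, "dy": 8.6, "dz": -0.5, "roll": 0.4, "hand": 0}, {"dx": -9, "dy": 8.6, "dz": -0.5, "roll": 0.4, "hand": 0}, {"dx": -9, "dy": 8.6, "dz": -0.5, "roll": 0.4, "hand": 0}, {"dx": -9, "dy": 8.6, "dz": -0.5, "roll": 0.4, "hand": 100}, {"dx": -9, "dy": 8.6, "dz": -0.5, "roll": 0.4, "hand": 140}, {"dx": -9, "dy": 8.6, "dz": -0.5, "roll": 0.4, "hand": 180}, {"dx": -9, "dy": 8.6, "dz": -0.5, "roll": 0.4, "hand": 200}, {"dx": -9, "dy": 8.6, "dz": -0.5, "roll": 0.4, "hand": 200}, {"dx": -9, "dy": 8.6, "dz": -0.5, "roll": 0.4, "hand": 200}], "squeeze": 40}}

```text
clock: 52.4
eef_pos: [580.9, -93.8, 90.7]
orientation: [-179.9, 0.1, 166.2]
ft_force: [-1.8, -0.6, 6.0]
gripper_width: 39.2
grasp_force: 39.7
```

{"name": "move_arm", "arguments": {"moves": [{"dx": 0, "dy": 0, "dz": 0.07, "roll": 0.15, "hand": 200}, {"dx": 0, "dy": 0, "dz": 0.15, "roll": 0.3, "hand": 200}, {"dx": 0, "dy": 0, "dz": 0.22, "roll": 0.45, "hand": 200}, {"dx": 0, "dy": 0, "dz": 0.3, "roll": 0.6, "hand": 200}, {"dx": 0, "dy": 0, "dz": 0.37, "roll": 0.75, "hand": 200}, {"dx": 0, "dy": 0, "dz": 0.45, "roll": 0.9, "hand": 200}, {"dx": 0, "dy": 0, "dz": 0.52, "roll": 1.05, "hand": 200}, {"dx": 0, "dy": 0, "dz": 0.6, "roll": 1.2, "hand": 200}, {"dx": 0, "dy": 0, "dz": 0.67, "roll": 1.35, "hand": 200}, {"dx": 0, "dy": 0, "dz": 0.75, "roll": 1.5, "hand": 200}, {"dx": 0, "dy": 0, "dz": 0.82, "roll": 1.65, "hand": 200}, {"dx": 0, "dy": 0, "dz": 0.9, "roll": 1.8, "hand": 200}, {"dx": 0, "dy": 0, "dz": 0.97, "roll": 1.95, "hand": 200}, {"dx": 0, "dy": 0, "dz": 1.05, "roll": 2.1, "hand": 200}, {"dx": 0, "dy": 0, "dz": 1.12, "roll": 2.25, "hand": 200}, {"dx": 0, "dy": 0, "dz": 1.2, "roll": 2.4, "hand": 200}, {"dx": 0, "dy": 0, "dz": 1.27, "roll": 2.55, "hand": 200}, {"dx": 0, "dy": 0, "dz": 1.3, "roll": 2.65, "hand": 200}, {"dx": 0, "dy": 0, "dz": 1.3, "roll": 2.65, "hand": 200}, {"dx": 0, "dy": 0, "dz": 1.3, "roll": 2.65, "hand": 200}]}}

```text
clock: 54.9
eef_pos: [579.5, -93.7, 77.5]
orientation: [179.9, 0.1, 14.6]
ft_force: [-3.8, -0.9, 7.8]
gripper_width: 38.6
grasp_force: 41.3
```

```bash
python3 -c "
from plant import env
o=env.get_obs(); print(o['ft_torque'],o['q'].round(1),o['orientation'])"
```

```text
[-0.25831309  0.8280518   0.59337436] [ 23.3  27.5 -22.2 105.9  13.5  49.2 -80.9] [1.79891027e+02 1.20029112e-01 1.45744641e+01]
```

{"name": "move_arm", "arguments": {"moves": [{"dx": 0, "dy": 0, "dz": 0, "roll": -0.03, "hand": 150}, {"dx": 0, "dy": 0, "dz": 0, "roll": -0.03, "hand": 60}, {"dx": 0, "dy": 0, "dz": 0, "roll": -0.03, "hand": 0}, {"dx": 0, "dy": 0, "dz": 0, "roll": -0.03, "hand": 0}, {"dx": 0, "dy": 0, "dz": -5, "roll": -0.03, "hand": 0}, {"dx": 0, "dy": 0, "dz": -10, "roll": -0.03, "hand": 0}, {"dx": 0, "dy": 0, "dz": -15, "roll": -0.03, "hand": 0}, {"dx": 0, "dy": 0, "dz": -15, "roll": -0.03, "hand": 0}, {"dx": 0, "dy": 0, "dz": -15, "roll": -0.03, "hand": 0}]}}

```text
clock: 56.02
eef_pos: [579.8, -93.2, 225.7]
orientation: [-180.0, 0.0, 16.1]
ft_force: [0.1, 0.9, -0.2]
gripper_width: 85.8
grasp_force: 0.0
```

Run:
```python
from plant import env
from h import *
c=env.camera("wrist"); cv2.imwrite("pics/w11.png",c["image"][40:340,160:500])
```

```text
(no output)
```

View pics/w11.png

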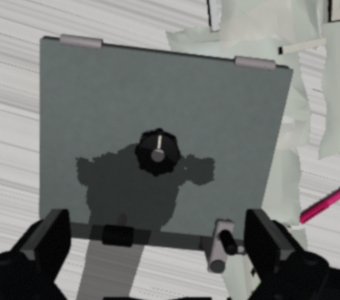

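```bash
python3 -c "
from plant import env
print(env.close_job())"
```

```text
the job is handed in; nothing more can be done
None
```

The job is handed in at about 56 s on the clock: O, H and N lie flat and face up on the bed, the lid is shut, the latch is back over its edge and the knob is screwed home; the judge returned no verdict, so I don't know whether it passed.

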